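# Proof-pull a moulded link on the sprung gauge and punch its lot card

### The arm

A 6-joint arm with a two-finger parallel gripper is mounted at the origin on the work surface. World frame = base frame: x ahead of the robot, y to its left, z up, the work surface at z = 0. Lengths are in m, angles in degrees, forces in N, time in s.
With the tool pointing down it reaches from about 0.3 to 0.75 m from the base axis. Payload 8.5 kg.
Tool frame: the origin (TCP) lies on the centre line of the jaws, within the pads' length; the fingertips stand 14 mm ahead of it and the grasp point (between the pads) lies 5 mm behind it; z points along the fingers, x is the direction in which the jaws open and shut, and the axes are right-handed (so a half turn about z gives the same grasp; the last joint's range is limited). The gripper opens to 85 mm and grips with 20 to 120 N. Pads are 22 mm wide; open, the fingers measure 114 mm over their backs; the gripper's body (76 mm by 85 mm) begins 54 mm behind the grasp point. The pads swing forward as they close: fully open they stand 13 mm farther back than shut.
Start: joints at [-85.961, 21.807, 74.336, -0, 83.858, -12.336], TCP at [0.155, -0.528, 0.245] pointing down, gripper open.
Joint ranges: [-178.18, 178.18], [-50.72, 133.34], [12.68, 142.11], [-81.47, 261.47], [9.98, 163.14], [-165.26, 165.26]. Speed limits (degrees/s): [136.94, 136.94, 180, 180, 180, 180].

### API

Orientations are given as a 3x3 rotation matrix whose columns are the frame's x, y, z axes.
In Python, from rig import * gives the robot as it stands.
- The arm moves only by the shell command python3 -m crank 'ROWS' [FORCE]. ROWS is JSON, one flat list of numbers, 7 for each row, row after row: the turn, a rotation vector about the world's x, y, z in rad, then the shift along the world's x, y, z in m, then the opening in per cent of the stroke, from 0 (shut) to 100 (fully open). A call has 1 to 20 rows; each row shifts and turns the commanded pose from where the row before left it; what a row does not reach is not made up. A row lasts 1/10 s, in which the tool goes at most 50 mm and 8.59 degrees, less where a joint would pass 70% of its speed; a pose out of reach is approached as far as the arm can. A call is refused whole if a number of a shift passes 0.05 or a number of a turn 0.15, either way. A call with a gripper value outside its range is refused whole. The fingers move at their own pace and stop on an object; FORCE is the grip in N (left out, the last holds). Time passes only in rows, so rows that do not move let the fingers close. It gives the time, the measured TCP pose, the force and the opening at its end, in the units of the state.
- observe(): the state, without advancing time (a new reading comes with each control period).
- get_image(name): name is "scene" or "side" or "wrist"; returns a dict with "frame" (384x512x3 uint8, red, green, blue), "fov_y" (degrees; the focal length in pixels is half the picture's height over the tangent of half this angle, whatever the lens; pixels are square), "cx", "cy" (the principal point, pixels), "k1" (the pictures are not rectified: a ray, as slopes to the right and down, at radius r is drawn at 1 + k1 r^2 times it, then the intrinsics apply), "world_to_cam" (4x4, takes a point from world to camera coordinates). Camera axes: x right, y up, looking along -z (the intrinsics and any distortion apply to the point x, -y, -z); pixel columns grow to the right and rows downward; lengths in m; the calibration is good to about 2 mm. A picture is of the moment at which its call begins. There is no depth.
- close_job(): hands the job in, once; it reports no verdict.
The state is a dict: "time_s": time; "q": joint angles; "qvel": joint speeds; "joint_efforts": joint torques, N m; "position": TCP position; "tool_rot": TCP orientation; "ft_force": force on the tool from outside, world axes, zero at the start; "wrist_torque": the same for the moment, N m; "grip_width": finger opening in m.
Only numpy, scipy, OpenCV 4.12 (cv2) and the standard library are available. Lean on these libraries where they do the work, as an engineer would, in place of code of your own. Each camera call takes 0.05 s, during which the arm holds its last target. There are 200 camera calls.

### The job

Proof-test the cream link lying on the black mat: hook its T-shaped head behind the two posts of the pull gauge, draw the gauge out by the link until the black crossbar pointer stands level with the index on the scale, hold it there for two seconds without pulling past the index, and ease it fully back home with the link still hooked, never letting it snap back. Then lay the link gently, flat on the floor of the empty yellow bin. Finally press the lever of the card punch down to its stop, let it come back up, and leave everything else where it stands.

Things in the scene. Friction and masses are not known exactly. Their poses are not given: they have to be found in the camera images.
- link: The part to test: a cream plastic link, 60 g, lying flat, 14 mm high. Its bar (14 mm wide) runs along x from -60 to +54 mm; at +x a T-head (12 mm along x, 44 mm across y) centred at x = +60 mm; at -x a round eye, 24 mm diameter, centred at x = -60 mm. Origin: underside of the bar, midway; z up. Grip it across the bar (fingers along its y) near the origin.
- link_head (a point): Underside of the centre of the link's T-head, at x = +60 mm in the link; axes as the link's.
- gauge: Pull gauge, fixed: grey housing 76 mm wide, 50 mm high, from x = -35 to +150 mm, white scale on top, on a dark base plate 100 mm wide, 10 mm thick, x = -35 to +165 mm. Origin on the table; z up. A sprung steel carriage sticks out of its -x face and is drawn out along the gauge's -x.
- carriage (a joint): How far the gauge's sprung carriage is drawn out along the gauge's -x, in m: 0 = home, 0.07 = end of travel. Spring about 2 N at home, growing 2.2 N per 10 mm.
- nest (a point): Place for the T-head, on the carriage's floor (24 mm above the table), moving with the carriage; axes as the gauge's. Lower the link here with its x along the gauge's x, head over this point, bar down between the posts. The housing's face is 23 mm off towards +x (at home); pulling brings the head against the posts 9 mm towards -x.
- posts (a point): Point midway between the two upright steel posts at the carriage's front, at floor level (24 mm above the table), 20 mm from the nest towards the gauge's -x; moves with the carriage. Each post is 10 mm (x) by 15 mm (y), 24 mm tall above the floor; clear gap between them 23 mm, 53 mm over both.
- pointer (a point): Middle of the black crossbar pointer (60 mm long across y) over the white scale on top of the gauge; it moves with the carriage. Axes as the gauge's.
- index_tip (a point): Tip of the dark steel arrowhead index at the gauge's +y edge of the scale; its setting differs every time, 25 to 50 mm from the pointer's home towards the gauge's -x. The pointer is level with it when both have the same x in the gauge's frame. Axes as the gauge's. Do not move it.
- index (a joint): Setting of the index, in m: the pointer is level with it when joint carriage has this same value.
- bin_empty: Empty yellow stock bin, fixed: 190 mm (x) by 130 mm (y) outside, walls and floor 4 mm, sides and back 55 mm high, front (-x) wall 33 mm high. Origin at the centre of its underside on the table.
- bin_full: Yellow stock bin of the same size and kind, but full of upright cream strips 38 mm high; fixed. Not for the link. It may stand on either place.
- punch: Card punch, fixed: black base 150 x 70 x 16 mm, grey cheeks 85 mm high at its +x end, a paper card in its throat. Origin at the centre of its underside. Lever hinged across y at x = +45 mm, z = 70 mm; it rises towards -x.
- punch_lever (a joint): Angle of the punch's sprung lever in rad: 0 = up, 0.45 = down on its stop. It springs back when let go; needs 3 to 6 N at the pad.
- lever_pad (a point): Middle of the top face of the black pad (45 x 34 mm) at the end of the punch's lever; about 140 mm from the hinge. At rest it is about 137 mm above the table, sloping; pressed down it is level, 77 mm above the table and 17 mm further towards the punch's -x.
- mat: Black rubber mat, fixed, 200 x 240 x 4 mm, on which the link lies.
- bush: Bystander: upright steel bush, 26 mm diameter, 22 mm high, on the mat. Origin under its centre.
- tub: Bystander: white jar with black cap, 60 mm diameter, 75 mm high. Origin under its centre.
- driver: Bystander: screwdriver with black handle, lying along its x, handle to -x.

How it is judged:
By the outcome, as a careful person would: the job done as asked, in the order asked, and still so for the second after the job is handed in, with the robot touching nothing.
It also fails if it takes over 64 s, if anything falls off the work surface, if the arm or the gripper's body presses on something with over 40 N, if the wrist force passes 120 N, or if a joint passes its speed limit or range.

## Working session

There is one attempt and no reset: what is moved stays moved. The work goes in short steps, Python scripts to look and compute and a shell command to move; the robot and the scene stay as the last step left them, time stands still between calls to the robot, and variables do not carry over. Pictures are saved under pics/ and viewed, about 8 in all and at most 12, crops included, and the job is handed in when it is done.

```bash
mkdir -p pics; ls
python3 - <<'E'
from rig import *
import cv2
for n in ["scene","side"]:
    g=get_image(n); cv2.imwrite(f"pics/{n}0.png",cv2.resize(g["frame"][:,:,::-1],(800,600),interpolation=cv2.INTER_CUBIC))
    print(n,g["fov_y"],g["cx"],g["cy"],g["k1"],g["world_to_cam"])
print(observe())
E
```

```text
pics
scene 47.30286738056022 261.5726378079706 193.13437412394308 -0.1591094180536473 [[ 0.85358109  0.52092044  0.00642034 -0.48347971]
 [-0.39596925  0.64072873  0.65778039  0.19058823]
 [ 0.33853756 -0.56401116  0.75318241 -1.77480467]
 [ 0.          0.          0.          1.        ]]
side 42.15108394956821 254.21408325090053 197.31385223098047 -0.22098510979286243 [[-0.91277988 -0.40832869 -0.01002865  0.51453021]
 [ 0.24633135 -0.56990351  0.78392018 -0.24581952]
 [-0.32581246  0.7130762   0.62078062 -1.14659844]
 [ 0.          0.          0.          1.        ]]
{'time_s': 0.1, 'q': array([-8.59610514e+01,  2.18384973e+01,  7.43800350e+01, -1.11958739e-03,
        8.38582327e+01, -1.23373773e+01]), 'qvel': array([-0.0258766 , -0.14344361, -0.03078729, -0.04192074,  0.0419835 ,
        0.0461255 ]), 'joint_efforts': array([ 2.98087805e-03, -4.49222338e+01, -2.31656295e+01, -1.91493746e-04,
        3.62409941e-03, -2.56881066e-05]), 'position': array([ 0.1550303 , -0.52743974,  0.2447629 ]), 'tool_rot': array([[ 2.81946995e-01, -9.59429976e-01, -1.13748355e-04],
       [-9.59429084e-01, -2.81946892e-01,  1.33510441e-03],
       [-1.31301019e-03, -2.67295197e-04, -9.99999102e-01]]), 'ft_force': array([-0.78140326,  0.65763952,  0.45765959]), 'wrist_torque': array([-0.0492209 ,  0.0523695 ,  0.01287185]), 'grip_width': 0.0851686393011675}
```

View pics/scene0.png

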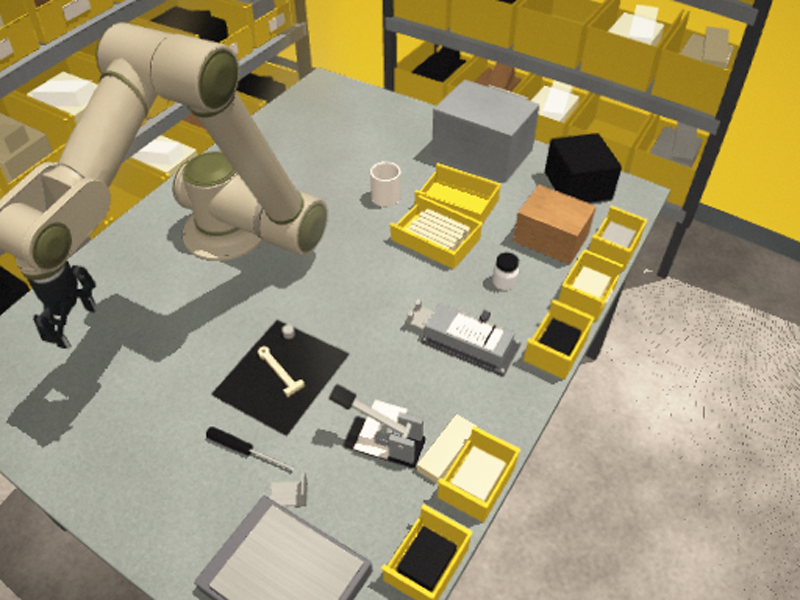

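View pics/side0.png

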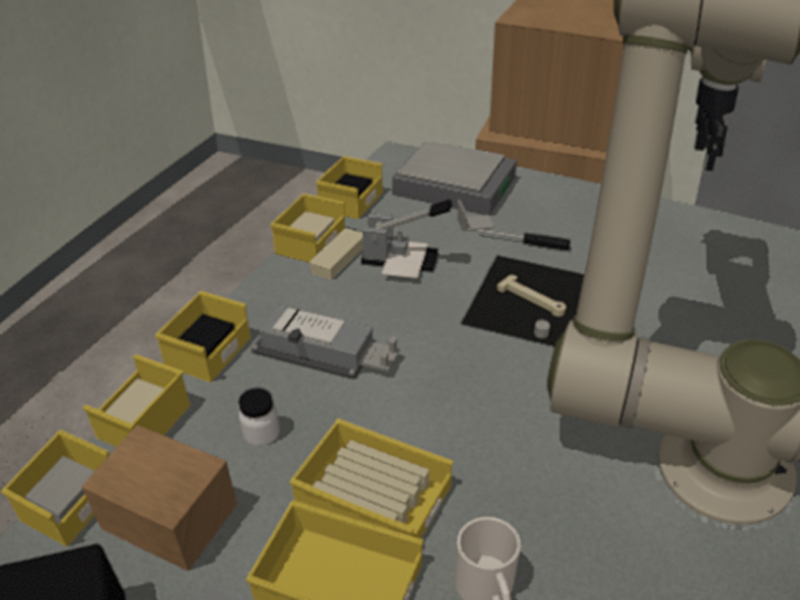

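The scene view shows the link at about (280,370) on the mat, gauge (465,330) with its carriage at (415,315), punch pad (343,396), and empty bin (458,190), behind the full one. The side view agrees: the empty bin is bottom-most at (340,555).

```bash
cat > h.py <<'E'
import numpy as np, cv2
from rig import *
def K(g):
    f=192/np.tan(np.radians(g["fov_y"]/2)); return np.array([[f,0,g["cx"]],[0,f,g["cy"]],[0,0,1.]])
D=lambda g: np.array([g["k1"],0,0,0.])
def w(g,u,v,z):
    "native pixel -> world point at height z"
    s=cv2.undistortPoints(np.array([[[u,v]]],float),K(g),D(g))[0,0]
    M=g["world_to_cam"]; R=M[:3,:3]; c=-R.T@M[:3,3]; d=R.T@np.array([s[0],-s[1],-1]); return c+d*(z-c[2])/d[2]
def px(g,p):
    M=g["world_to_cam"]; F=np.diag([1,-1,-1.])
    return cv2.projectPoints(np.atleast_2d(np.array(p,float)),cv2.Rodrigues(F@M[:3,:3])[0],F@M[:3,3],K(g),D(g))[0][:,0]
def snap(n,f,crop=None,s=1.5625):
    g=get_image(n); im=g["frame"][:,:,::-1]
    if crop: im=im[crop[1]:crop[3],crop[0]:crop[2]]
    cv2.imwrite(f"pics/{f}.png",cv2.resize(im,None,fx=s,fy=s,interpolation=cv2.INTER_CUBIC)); np.save(f"pics/{f}.npy",g,allow_pickle=True); return g
ld=lambda f: np.load(f"pics/{f}.npy",allow_pickle=True).item()
E
python3 - <<'E'
from h import *
a=get_image("scene");b=get_image("side");np.save("pics/a.npy",a);np.save("pics/b.npy",b)
k=.64
def S(n,u,v,z):print("scene",n,w(a,u*k,v*k,z).round(3))
def T(n,u,v,z):print("side",n,w(b,u*k,v*k,z).round(3))
S("eye",265,352,.018);S("head",293,389,.018);T("eye",559,307,.018);T("head",508,286,.018)
S("bush",289,327,.026);T("bush",542,324,.026)
S("posts",415,310,.048);T("posts",390,342,.048)
S("hous -x top corners",428,311,.05);S("far near corner",508,357,.05)
T("hous corner -x",355,366-24,.05);T("hous +x",262,330,.05)
S("pad",343,396,.137);T("pad",440,208,.137)
S("tub",507,261,.075);T("tub",257,403,.075)
for n,u,v in(("bL",429,168),("bR",499,185),("front",418,196),("fr",484,214)):S(n,u,v,.055)
for n,u,v in(("bL",297,507),("bR",421,540),("front",250,578)):T(n,u,v,.055)
im=cv2.resize(a["frame"][170:300,205:335,::-1],None,fx=4.5,fy=4.5,interpolation=cv2.INTER_CUBIC)
cv2.imwrite("pics/c1.png",im)
E
```

```text
scene eye [ 0.359 -0.266  0.018]
scene head [ 0.471 -0.31   0.018]
side eye [ 0.35  -0.26   0.018]
side head [ 0.458 -0.284  0.018]
scene bush [ 0.366 -0.186  0.026]
side bush [ 0.364 -0.189  0.026]
scene posts [ 0.589 -0.011  0.048]
side posts [ 0.583 -0.013  0.048]
scene hous -x top corners [0.616 0.    0.05 ]
scene far near corner [ 0.826 -0.021  0.05 ]
side hous corner -x [0.636 0.012 0.05 ]
side hous +x [0.798 0.049 0.05 ]
scene pad [ 0.622 -0.329  0.137]
side pad [ 0.613 -0.315  0.137]
scene tub [0.707 0.211 0.075]
side tub [0.695 0.224 0.075]
scene bL [0.362 0.44  0.055]
scene bR [0.557 0.477 0.055]
scene front [0.398 0.323 0.055]
scene fr [0.576 0.351 0.055]
side bL [0.553 0.357 0.055]
side bR [0.378 0.338 0.055]
side front [0.552 0.482 0.055]
```

View pics/c1.png

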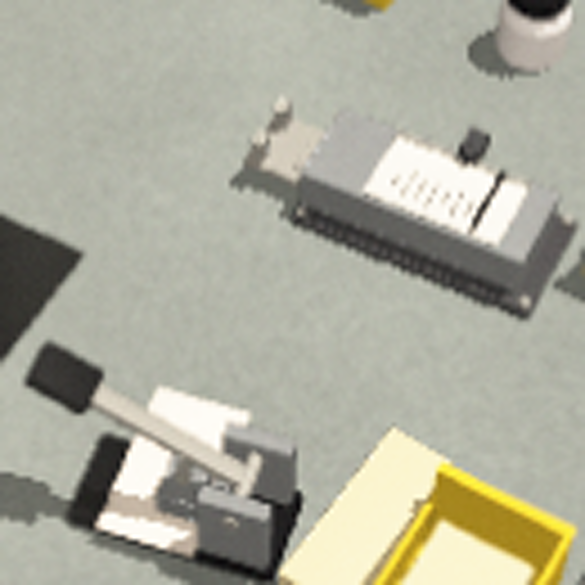

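The crop shows the pointer (485,200), index (473,145), posts (265,125), lever pad (65,375). I'll move above the link for a close look.

```bash
python3 -m crank '[0,0,-0.06,0.028,0.0275,0,100, 0,0,-0.06,0.028,0.0275,0,100, 0,0,-0.06,0.028,0.0275,0,100, 0,0,-0.06,0.028,0.0275,0,100, 0,0,-0.06,0.028,0.0275,0,100, 0,0,-0.06,0.028,0.0275,0,100, 0,0,-0.06,0.028,0.0275,0,100, 0,0,-0.06,0.028,0.0275,0,100, 0,0,-0.06,0.028,0.0275,0,100, 0,0,0,0,0,0,100, 0,0,0,0,0,0,100]' 30
python3 - <<'E'
from h import *
g=snap("wrist","w1"); s=observe(); print(s["position"],s["tool_rot"][:,0]); print(px(g,[[.35,-.26,.018],[.465,-.297,.018]])*1.5625)
E
```

```text
time_s: 1.3
position: [0.4073, -0.2797, 0.2452]
tool_rot: [[-0.249, -0.968, -0.0], [-0.968, 0.249, 0.0], [0.0, 0.0, -1.0]]
ft_force: [-0.1, -0.1, -0.1]
grip_width: 0.0852
[ 0.40683056 -0.28037902  0.24520435] [-2.50705806e-01 -9.68063317e-01  1.16795525e-04]
[[391.81144825 336.14718465]
 [401.10110811 175.10348074]]
```

View pics/w1.png

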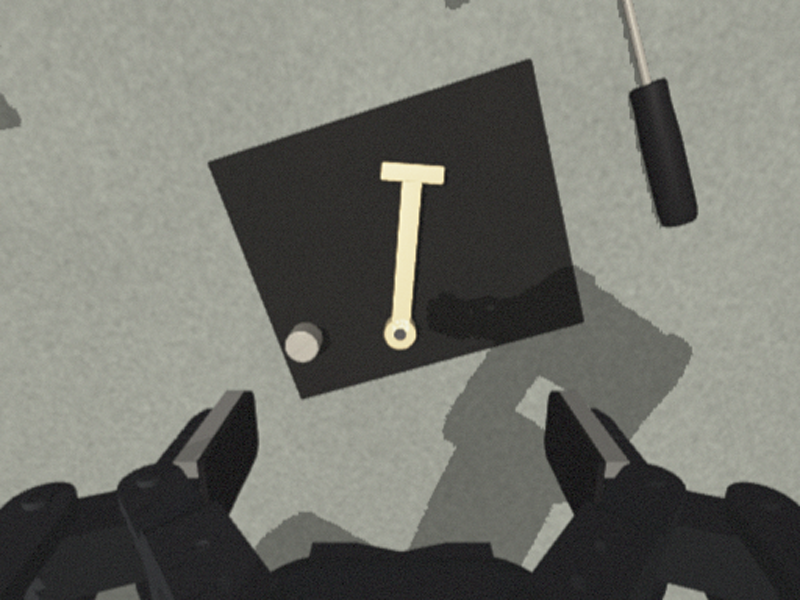

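Clear view: eye at (400,333), head (412,173), bush (302,343). Next I'll work out the grasp offset.

Run:
```python
from h import *
g=ld("w1"); k=.64
e=w(g,400*k,333*k,.018);h=w(g,412.5*k,173.5*k,.018)
s=observe();d=h-e;c=(e+h)/2
print(e,h,np.linalg.norm(d),"ang",np.degrees(np.arctan2(d[1],d[0])),"c",c, "delta",c-s["position"])
x=s["tool_rot"][:,0];print("toolx",np.degrees(np.arctan2(x[1],x[0])))
print("bush",w(g,302*k,343*k,.026))
```

```text
[ 0.35092939 -0.26678231  0.018     ] [ 0.46406041 -0.30500976  0.018     ] 0.11941509616149817 ang -18.670329860885147 c [ 0.4074949  -0.28589603  0.018     ] delta [ 0.00066434 -0.00551702 -0.22720435]
toolx -104.51928217986281
bush [ 0.36455763 -0.19343298  0.026     ]
```

```bash
python3 -m crank '[0,0,-0.0725,0.001,-0.0055,-0.02,40, 0,0,0,0,0,-0.045,40, 0,0,0,0,0,-0.045,40, 0,0,0,0,0,-0.045,40, 0,0,0,0,0,-0.035,40, 0,0,0,0,0,-0.02,40, 0,0,0,0,0,-0.009,40, 0,0,0,0,0,0,40, 0,0,0,0,0,0,20,0,0,0,0,0,0,20]' 40
```

```text
time_s: 2.35
position: [0.4084, -0.2863, 0.0275]
tool_rot: [[-0.321, -0.947, 0.002], [-0.947, 0.321, -0.002], [0.001, -0.002, -1.0]]
ft_force: [-0.4, -0.5, -0.4]
grip_width: 0.0171
```

```bash
python3 -m crank '[0,0,0,0,0,0,28, 0,0,0,0,0,0,28, 0,0,0,0,0,-0.003,28, 0,0,0,0,0,-0.002,28,0,0,0,0,0,0,28]';  python3 -m crank '[0,0,0,0,0,0,0, 0,0,0,0,0,0,0, 0,0,0,0,0,0,0,0,0,0,0,0,0,0]' 60
```

```text
time_s: 2.85
position: [0.4079, -0.2855, 0.021]
tool_rot: [[-0.321, -0.947, -0.0], [-0.947, 0.321, 0.001], [-0.0, 0.001, -1.0]]
ft_force: [-0.1, -0.5, 0.3]
grip_width: 0.0239
time_s: 3.25
position: [0.4081, -0.2857, 0.0214]
tool_rot: [[-0.321, -0.947, 0.0], [-0.947, 0.321, -0.0], [0.0, -0.0, -1.0]]
ft_force: [-0.6, 1.4, 2.0]
grip_width: 0.0123
```

```bash
python3 -m crank '[0,0,0,0,0,0.03,0, 0,0,0,0,0,0.045,0, 0,0,0.055,0.007,0.04,0.03,0, 0,0,0.055,0.007,0.045,0.03,0, 0,0,0.055,0.007,0.045,0.03,0, 0,0,0.055,0.007,0.045,0.015,0, 0,0,0.055,0.007,0.045,0,0, 0,0,0.055,0.007,0.045,0,0, 0,0,0,0,0,0,0, 0,0,0,0,0,0,0]'
python3 - <<'E'
from h import *
g=snap("wrist","w2"); s=observe(); print(s["position"],s["tool_rot"][:,0]);
E
```

```text
time_s: 4.25
position: [0.4488, -0.0278, 0.196]
tool_rot: [[0.005, -1.0, -0.0], [-1.0, -0.005, -0.0], [0.0, 0.0, -1.0]]
ft_force: [0.0, -1.4, -1.2]
grip_width: 0.0119
[ 0.44878645 -0.02876473  0.19592868] [ 3.31538045e-03 -9.99994485e-01  1.94765489e-04]
```

View pics/w2.png

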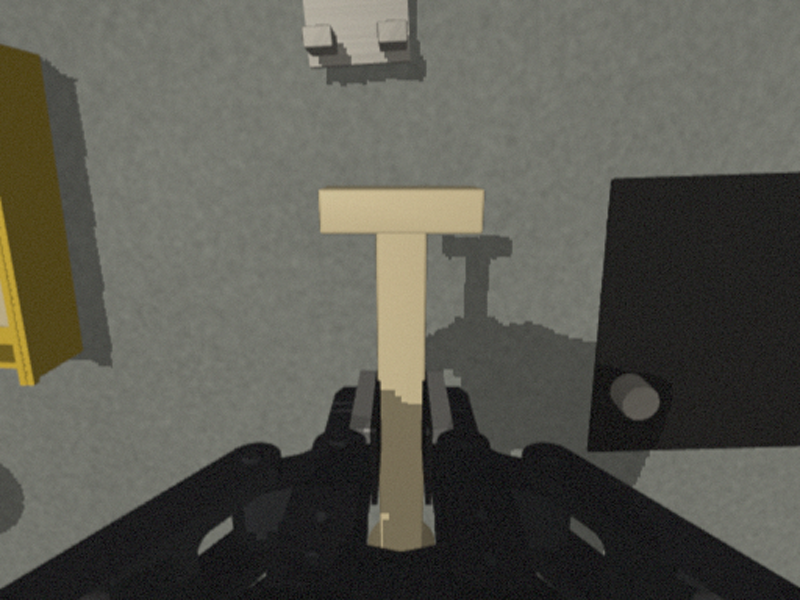

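Link is held straight; the posts' tops are at (318,37) and (393,32). One higher view will show the whole gauge.

```bash
python3 -m crank '[0,0,0,0.016,0.004,0.037,0, 0,0,0,0.016,0.004,0.037,0, 0,0,0,0.016,0.004,0.037,0, 0,0,0,0.016,0.004,0.037,0, 0,0,0,0.016,0.004,0.037,0, 0,0,0,0,0,0,0, 0,0,0,0,0,0,0]'
python3 - <<'E'
from h import *
k=.64;g=ld("w2");p=np.array([.4488,-.0284,.196])
L=w(g,318*k,37*k,.048);R=w(g,393.5*k,31.5*k,.048);print("posts",L,R,(L+R)/2,np.linalg.norm(L-R))
print("head rel TCP",w(g,402*k,211*k,.193)-p)
g=snap("wrist","w3"); s=observe(); print(s["position"],s["tool_rot"][:,0]);
E
```

```text
time_s: 5.0
position: [0.529, -0.0099, 0.3805]
tool_rot: [[0.001, -1.0, -0.0], [-1.0, -0.001, -0.0], [0.0, 0.0, -1.0]]
ft_force: [0.2, -0.1, -1.2]
grip_width: 0.0123
posts [0.57913564 0.0127873  0.048     ] [ 0.58182624 -0.02538252  0.048     ] [ 0.58048094 -0.00629761  0.048     ] 0.03826453179272258
head rel TCP [ 0.0596742  -0.00126519 -0.003     ]
[ 0.52850812 -0.00970173  0.3798152 ] [ 1.31725749e-03 -9.99999066e-01 -3.65571601e-04]
```

View pics/w3.png

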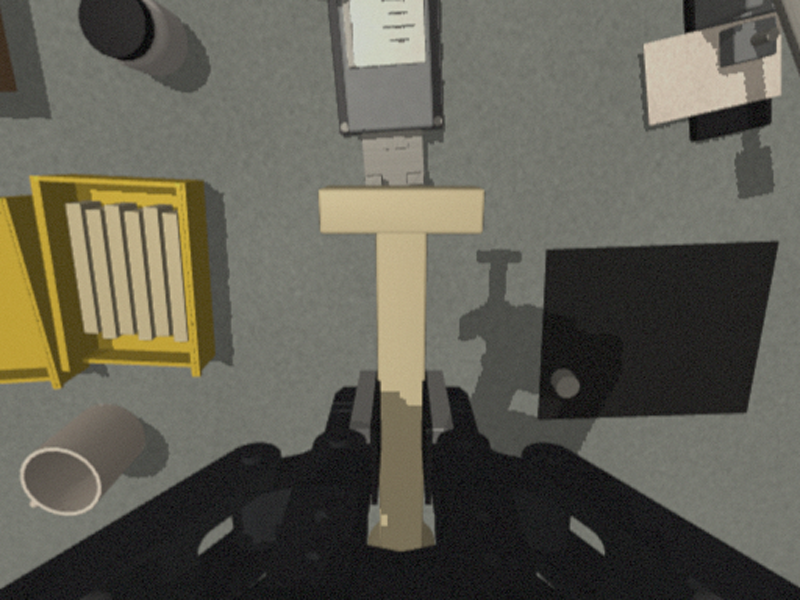

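The full-bin place, the gauge's plate front screws (345,127)/(437,121) and posts near (374,181)/(413,178) are visible; pointer is out of view. I'll move forward to see pointer and index.

```bash
python3 -m crank '[0,0,0.035,0.045,0.002,-0.01,0, 0,0,0.035,0.045,0.002,-0.01,0, 0,0,0,0,0,0,0, 0,0,0,0,0,0,0]'
python3 - <<'E'
from h import *
k=.64;g=ld("w3")
A=w(g,345*k,127*k,.01);B=w(g,437*k,121*k,.01);d=A-B;print("screws",A,B,np.degrees(np.arctan2(-d[0],d[1])))
for P,Q in(((330,0),(341,132)),((444,0),(441,128))):
    a,b=w(g,P[0]*k,P[1]*k,.01),w(g,Q[0]*k,Q[1]*k,.01);d=a-b;print(a,b,np.degrees(np.arctan2(d[1],d[0])))
g=snap("wrist","w4",(120,0,420,225),2.66); s=observe(); print(s["position"],s["tool_rot"][:,0]);
E
```

```text
time_s: 5.45
position: [0.6188, -0.0053, 0.3586]
tool_rot: [[0.072, -0.997, -0.005], [-0.997, -0.072, 0.001], [-0.001, 0.005, -1.0]]
ft_force: [-0.3, 0.0, -0.2]
grip_width: 0.0123
screws [0.62728284 0.04146903 0.01      ] [ 0.63276204 -0.04642387  0.01      ] 3.5671698532850273
[0.73400188 0.05141347 0.01      ] [0.62276211 0.04545187 0.01      ] 3.0676807101322843
[ 0.73411845 -0.0503601   0.01      ] [ 0.62647836 -0.05039634  0.01      ] 0.019290911775900626
[ 0.61821946 -0.00507898  0.36027178] [ 7.22441905e-02 -9.97386893e-01 -4.04119295e-04]
```

View pics/w4.png

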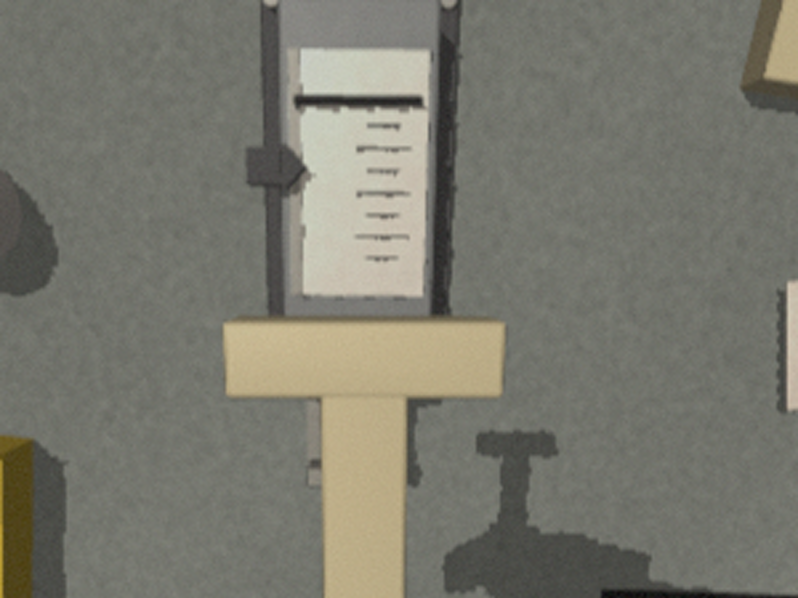

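Pointer at crop row 101, index tip at row 169, tick spacing 22 px per 10 mm → the index is about 30–31 mm. Now hooking.

```bash
python3 -m crank '[0,0,-0.004,-0.027,-0.001,-0.03,0, 0,0,0,-0.026,-0.001,-0.04,0, 0,0,0,-0.025,-0.0005,-0.04,0, 0,0,0,0,0,-0.045,0, 0,0,0,0,0,-0.045,0, 0,0,0,0,0,-0.045,0, 0,0,0,0,0,-0.035,0, 0,0,0,0,0,-0.012,0, 0,0,0,0,0,0,0, 0,0,0,0,0,0,0]'
python3 - <<'E'
from h import *
g=snap("wrist","w5"); s=observe(); print(s["position"],s["tool_rot"][:,0],s["ft_force"]);
E
```

```text
time_s: 6.5
position: [0.5415, -0.0073, 0.0711]
tool_rot: [[0.069, -0.998, 0.003], [-0.998, -0.069, -0.001], [0.001, -0.003, -1.0]]
ft_force: [0.1, -0.1, 0.3]
grip_width: 0.0121
[ 0.54170786 -0.00733034  0.07128634] [ 0.06913569 -0.99760654  0.00120219] [-0.12827371  0.2291709  -0.45275839]
```

View pics/w5.png

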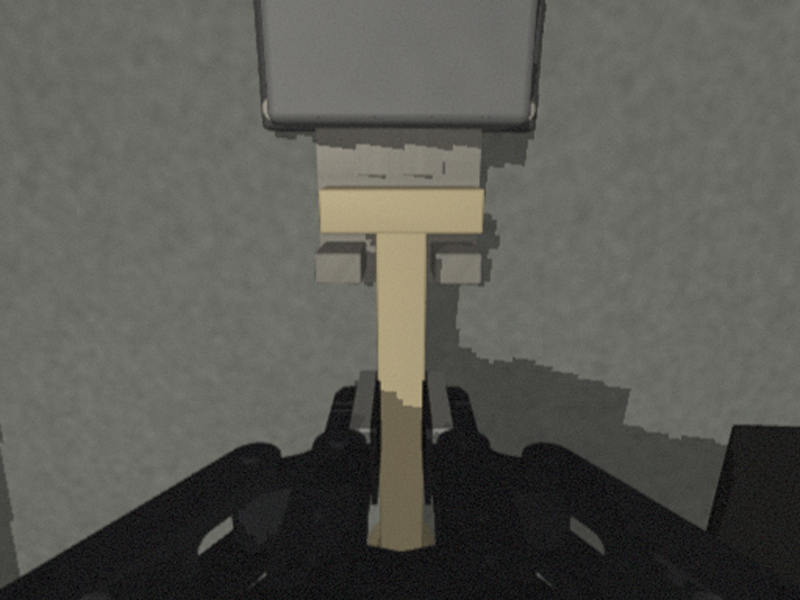

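Bar at column 402 lies centred between the posts (340 and 459). Lowering.

```bash
python3 -m crank '[0,0,0,0,0,-0.015,0, 0,0,0,0,0,-0.01,0, 0,0,0,0,0,-0.004,0, 0,0,0,0,0,0,0, 0,0,0,0,0,0,0]' 100;  python3 -m crank '[0,0,0,-0.005,-0.0003,0,0, 0,0,0,-0.003,-0.0002,0,0, 0,0,0,-0.002,-0.0001,0,0, 0,0,0,-0.002,-0.0001,0,0, 0,0,0,0,0,0,0]'
```

```text
time_s: 7.05
position: [0.5409, -0.0071, 0.0412]
tool_rot: [[0.069, -0.998, 0.001], [-0.998, -0.069, -0.0], [0.0, -0.001, -1.0]]
ft_force: [-2.8, 0.8, 5.4]
grip_width: 0.011
time_s: 7.55
position: [0.5295, -0.0079, 0.0407]
tool_rot: [[0.069, -0.998, 0.002], [-0.998, -0.069, -0.0], [0.001, -0.002, -1.0]]
ft_force: [3.2, 0.4, 6.1]
grip_width: 0.0104
```

```bash
python3 -m crank '[0,0,0,-0.003,-0.0002,0.0008,0, 0,0,0,-0.003,-0.0002,0,0, 0,0,0,-0.003,-0.0002,0,0, 0,0,0,-0.003,-0.0002,0,0, 0,0,0,-0.003,-0.0002,0,0, 0,0,0,-0.003,-0.0002,0,0, 0,0,0,-0.002,-0.00015,0,0, 0,0,0,-0.001,-0.0001,0,0, 0,0,0,0,0,0,0, 0,0,0,0,0,0,0, 0,0,0,0,0,0,0]'
python3 - <<'E'
from h import *
g=snap("wrist","w6",(140,0,370,190),3.4); h=snap("side","s6",(140,180,260,270),6.5); s=observe(); print(s["position"],s["ft_force"])
E
```

```text
time_s: 8.65
position: [0.5087, -0.0092, 0.0411]
tool_rot: [[0.069, -0.998, 0.003], [-0.998, -0.069, -0.0], [0.0, -0.003, -1.0]]
ft_force: [6.7, 1.1, 2.1]
grip_width: 0.0109
[ 0.50869297 -0.00923587  0.04111499] [8.76445955 1.93471325 2.49717832]
```

View pics/w6.png

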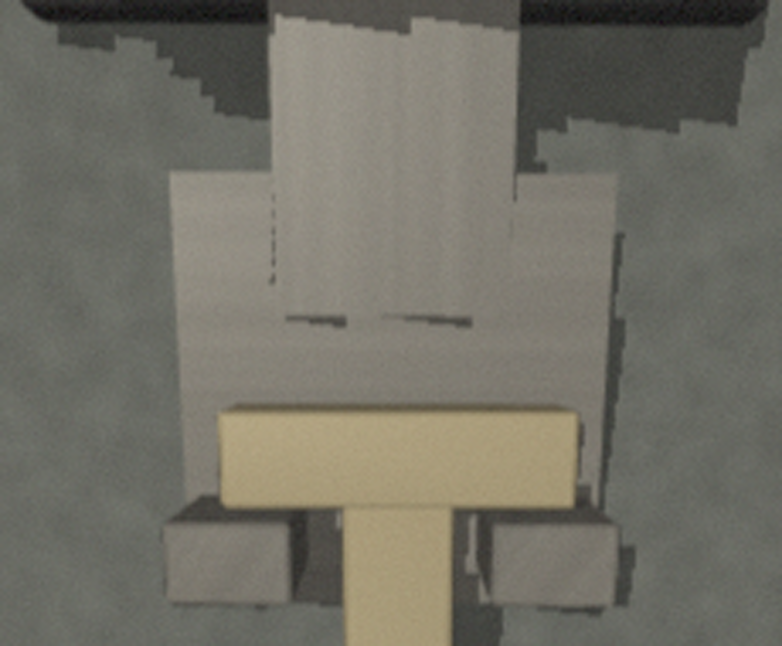

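View pics/s6.png

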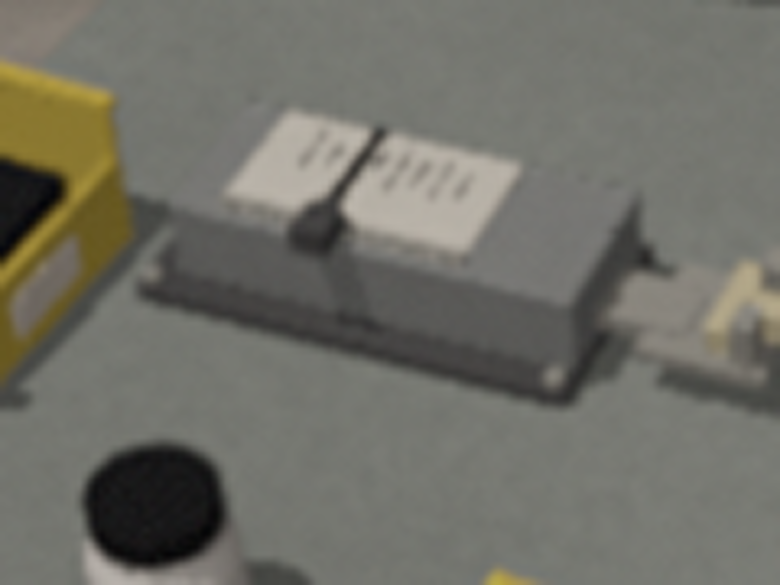

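The head is seated against both posts (rows 505–520), and the side view shows the pointer close to the index. I'll quantify.

Run:
```python
from h import *
k=.64;u=np.array([np.cos(.069),np.sin(.069),0]);v=np.array([-u[1],u[0],0])
g5,g6,g4,s6=ld("w5"),ld("w6"),ld("w4"),ld("s6")
P=lambda g,x,y,z:w(g,x,y,z)
a5=(P(g5,340*k,265*k,.048)+P(g5,459*k,265*k,.048))/2
c6=lambda x,y:(140+x/3.4,y/3.4)
a6=(P(g6,*c6(229,561),.048)+P(g6,*c6(554,563),.048))/2
print("posts home",a5,"now",a6,"c=",(a5-a6)@u*1e3)
c4=lambda x,y:(120+x/2.66,y/2.66)
for z in(.052,.056,.06):
    p=P(g4,*c4(359,101),z);i=P(g4,*c4(307,169),z);print(z,p,i,"index=",(p-i)@u*1e3, "hosts-ptr",(p-a5)@u,(p-a5)@v)
t=[P(g4,*c4(384,y),.0505) for y in(126,149,171,193,215,237,258)]
print("ticks",[(x-t[0])@u for x in t]); print("index from tick1",(P(g4,*c4(307,169),.056)-t[0])@u)
# side: predicted pixel of pointer ends & index at z .056
p=P(g4,*c4(359,101),.056);i=P(g4,*c4(307,169),.056)
cs=lambda q:(px(s6,q)-[140,180])*6.5
print("index pred",cs(i)); 
for c in(20,24,26,28,30,32): q=p-u*c/1e3; print(c,cs([q-v*.03,q,q+v*.03]).round(0).tolist())
for n,q in (("tick",t[0]),("tick3",t[2]),("t7",t[6])):print(n,cs(q))
# intensity profile along gauge x across pointer mid in side
f=cv2.cvtColor(s6["frame"],cv2.COLOR_RGB2GRAY).astype(np.float32)
for off in(-.02,-.012,.02):
    m=np.array([cs(p-u*c/1e3+v*off)[0]/6.5+[140,180] for c in np.arange(10,45,1.)],np.float32)
    print(off,cv2.remap(f,m[:,0].copy(),m[:,1].copy(),cv2.INTER_LINEAR).ravel().round().astype(int).tolist())
```

```text
posts home [ 0.58199944 -0.00600364  0.048     ] now [ 0.55741987 -0.00713886  0.048     ] c= 24.599346812567326
0.052 [0.76336789 0.00550842 0.052     ] [0.73193557 0.02841237 0.052     ] index= 29.77840688946518 hosts-ptr 0.18173057877381746 -0.0010198356878391044
0.056 [0.76272834 0.00544149 0.056     ] [0.73158423 0.02813542 0.056     ] index= 29.505353691228176 hosts-ptr 0.1810879297414219 -0.0010425151490850663
0.06 [0.76208878 0.00537455 0.06      ] [0.7312329  0.02785847 0.06      ] index= 29.232300492991172 hosts-ptr 0.18044528070902635 -0.0010651946103310298
ticks [np.float64(0.0), np.float64(-0.01009609529085152), np.float64(-0.019897199600677186), np.float64(-0.029842170444758884), np.float64(-0.039934147497151476), np.float64(-0.05017636241225581), np.float64(-0.060096227254800745)]
index from tick1 -0.0196196649371016
index pred [[341.40304886 204.09886787]]
20 [[377.0, 121.0], [347.0, 163.0], [315.0, 207.0]]
24 [[386.0, 123.0], [355.0, 165.0], [324.0, 209.0]]
26 [[390.0, 124.0], [359.0, 166.0], [328.0, 210.0]]
28 [[394.0, 125.0], [364.0, 167.0], [333.0, 211.0]]
30 [[398.0, 126.0], [368.0, 168.0], [337.0, 212.0]]
32 [[403.0, 127.0], [372.0, 169.0], [341.0, 213.0]]
tick [[338.34082619 151.56108137]]
tick3 [[380.98702685 161.19679201]]
t7 [[468.42666961 180.92004733]]
-0.02 [176, 176, 177, 177, 176, 175, 170, 160, 149, 134, 110, 88, 74, 78, 85, 97, 118, 134, 151, 159, 168, 174, 174, 175, 175, 174, 173, 170, 169, 168, 168, 169, 172, 174, 174]
-0.012 [158, 161, 166, 171, 174, 174, 173, 165, 151, 138, 119, 99, 80, 75, 84, 95, 110, 123, 136, 142, 146, 150, 155, 161, 167, 169, 166, 164, 159, 153, 149, 150, 157, 164, 168]
0.02 [179, 178, 177, 175, 170, 165, 159, 150, 135, 122, 105, 89, 74, 67, 75, 86, 101, 123, 142, 160, 168, 175, 180, 179, 179, 178, 177, 176, 176, 176, 176, 176, 177, 177, 177]
```

```bash
cat > m.py <<'E'
from h import *
u=np.array([np.cos(.069),np.sin(.069),0]);v=np.array([-u[1],u[0],0])
p0=np.array([.76273,.00544,.056])
def pos(g,off,lo=-12,hi=45):
    "pointer position (mm drawn out) by darkness centroid along gauge x, at lateral offset off"
    f=cv2.cvtColor(g["frame"],cv2.COLOR_RGB2GRAY).astype(np.float32); c=np.arange(lo,hi,.25)
    m=px(g,[p0-u*x/1e3+v*off for x in c]).astype(np.float32)
    q=cv2.remap(f,m[:,0].copy(),m[:,1].copy(),cv2.INTER_CUBIC).ravel()
    i=q.argmin(); s=slice(max(i-12,0),i+13); wt=np.clip(140-q[s],0,None); return round(float((wt*c[s]).sum()/wt.sum()),2)
E
python3 - <<'E'
from m import *
b,a,s6=np.load("pics/b.npy",allow_pickle=True).item(),np.load("pics/a.npy",allow_pickle=True).item(),ld("s6")
for off in(-.02,-.015,.015,.018,.02,.024,.027,.03,.034,.038):print(off,"side home",pos(b,off,-8,8),"now",pos(s6,off,12,45),"| side0 index?",pos(b,off,15,45),"scene home",pos(a,off,-8,8),"scene0 idx",pos(a,off,15,45))
E
```

```text
-0.02 side home -1.22 now 22.63 | side0 index? nan scene home -1.9 scene0 idx nan
-0.015 side home -0.98 now 22.98 | side0 index? nan scene home -2.09 scene0 idx nan
0.015 side home -0.96 now 22.78 | side0 index? nan scene home -2.66 scene0 idx nan
0.018 side home -0.77 now 23.0 | side0 index? nan scene home -2.71 scene0 idx nan
0.02 side home -0.95 now 23.16 | side0 index? 21.47 scene home -2.27 scene0 idx nan
0.024 side home -1.16 now 23.42 | side0 index? 23.23 scene home -1.68 scene0 idx nan
0.027 side home -1.17 now 24.37 | side0 index? 24.13 scene home -2.06 scene0 idx 27.85
0.03 side home -1.0 now 26.46 | side0 index? 26.47 scene home -2.1 scene0 idx 28.09
0.034 side home -0.68 now 30.93 | side0 index? 30.93 scene home -1.22 scene0 idx 32.8
0.038 side home -0.02 now 31.97 | side0 index? 31.96 scene home nan scene0 idx 34.48m.py:9: RuntimeWarning: invalid value encountered in scalar divide
  i=q.argmin(); s=slice(max(i-12,0),i+13); wt=np.clip(140-q[s],0,None); return round(float((wt*c[s]).sum()/wt.sum()),2)
```

Run:
```python
from m import *
g=ld("w4");s=ld("s6")
A=cv2.resize(g["frame"][28:78,205:265,::-1],None,fx=7,fy=7,interpolation=cv2.INTER_NEAREST)   # 420x350
B=cv2.resize(s["frame"][190:225,172:226,::-1],None,fx=7,fy=7,interpolation=cv2.INTER_NEAREST)
B=cv2.copyMakeBorder(B,0,350-B.shape[0],0,0,cv2.BORDER_CONSTANT)
cv2.imwrite("pics/z1.png",np.hstack([A,B[:,:378]]));print(A.shape,B.shape)
```

```text
(350, 420, 3) (350, 378, 3)
```

View pics/z1.png

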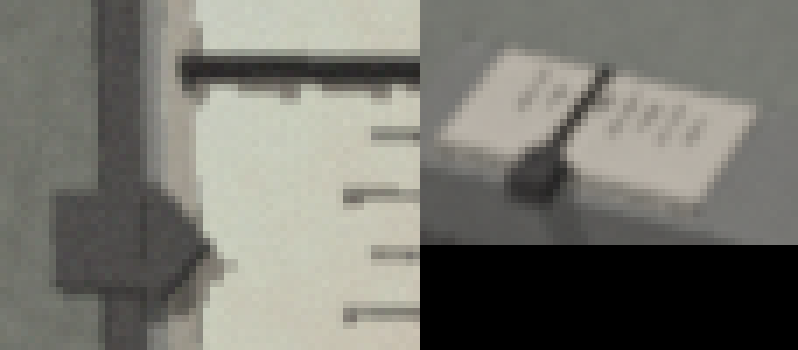

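The wrist close-up (left) puts the pointer at native row ≈37.5 and the index tip ≈62.2; side (right) shows the pointer running to the index block. I'll cross-check by projection.

Run:
```python
from m import *
g=ld("w4");s=ld("s6");g5=ld("w5")
Z=lambda q:((px(s,q)+.5-[172,190])*7+[420,0]).round(0).tolist()
for z in(.052,.055,.058,.062):
    t=w(g,234.9,62.2,z);a=w(g,212.1,54.9,z);b=w(g,212.1,69.1,z);p=w(g,250,37.5,z)
    print(z,"idx from ptr",((p-t)@u*1e3).round(2),"mid-ends",((p-(a+b)/2)@u*1e3).round(2),"width",np.linalg.norm(a-b).round(4),"lat",((t-p0)@v).round(4),((a-p0)@v).round(4),"side tip",Z(t),"ends",Z([a,b]), "ends bottom",Z([a-[0,0,.006],b-[0,0,.006]]))
    for c in(23,25): print("   ptr c",c,Z([p0*[1,1,0]+[0,0,z]-u*(c)/1e3+v*.03,p0*[1,1,0]+[0,0,z]-u*c/1e3-v*.03]))
# scale corners for side bias: wrist corners of white plate
for zz in (.0505,): print("scale corners side", Z([w(g,120+x/2.66-.5,y/2.66-.5,zz) for x,y in((290,297),(424,297),(300,49),(431,49))]))
f=cv2.cvtColor(s["frame"],cv2.COLOR_RGB2GRAY)
print(f[207:222,180:200])
```

```text
0.052 idx from ptr 28.71 mid-ends 28.62 width 0.0168 lat 0.0257 0.0545 side tip [[563.0, 162.0]] ends [[509.0, 203.0], [548.0, 214.0]] ends bottom [[511.0, 215.0], [550.0, 226.0]]
   ptr c 23 [[547.0, 166.0], [613.0, 74.0]]
   ptr c 25 [[552.0, 167.0], [618.0, 75.0]]
0.055 idx from ptr 28.52 mid-ends 28.42 width 0.0167 lat 0.0255 0.0542 side tip [[563.0, 155.0]] ends [[510.0, 197.0], [549.0, 207.0]] ends bottom [[511.0, 209.0], [550.0, 219.0]]
   ptr c 23 [[546.0, 160.0], [613.0, 68.0]]
   ptr c 25 [[551.0, 161.0], [617.0, 69.0]]
0.058 idx from ptr 28.32 mid-ends 28.22 width 0.0166 lat 0.0253 0.0538 side tip [[563.0, 149.0]] ends [[510.0, 190.0], [549.0, 201.0]] ends bottom [[512.0, 202.0], [550.0, 213.0]]
   ptr c 23 [[546.0, 154.0], [612.0, 62.0]]
   ptr c 25 [[550.0, 155.0], [617.0, 63.0]]
0.062 idx from ptr 28.05 mid-ends 27.96 width 0.0165 lat 0.025 0.0532 side tip [[563.0, 141.0]] ends [[511.0, 181.0], [549.0, 192.0]] ends bottom [[513.0, 194.0], [551.0, 204.0]]
   ptr c 23 [[545.0, 146.0], [611.0, 54.0]]
   ptr c 25 [[549.0, 147.0], [616.0, 55.0]]
scale corners side [[697.0, 2
[... 629 characters left out ...]
 178 178
  179 180]
 [115 120 122 123  98  73  65  67  68  67  59  43  47  87 131 161 169 171
  175 178]
 [ 99 110 116 114  80  60  60  60  62  61  49  37  54  80 105 136 142 149
  159 164]
 [ 90  94  97  96  70  52  50  51  52  49  41  42  71  94 107 124 124 128
  135 135]
 [ 90  89  91  88  72  55  49  48  47  42  38  56  75  88 108 125 124 123
  124 123]
 [ 91  91  89  88  78  67  60  55  53  47  49  69  81  88 107 118 118 119
  123 127]
 [ 90  91  91  89  86  83  79  74  69  63  64  75  78  80  91  99 106 111
  115 118]
 [ 89  90  90  89  89  89  90  87  86  77  74  79  76  77  81  89  91  93
   95 100]
 [ 89  89  89  88  88  90  91  91  91  83  78  76  77  77  79  87  88  88
   89  89]]
```

```bash
python3 -m crank '[0,0,0,-0.0015,-0.0001,0,0, 0,0,0,-0.0012,-0.0001,0,0, 0,0,0,-0.0008,-0.0001,0,0, 0,0,0,0,0,0,0, 0,0,0,0,0,0,0]'
python3 - <<'E'
from m import *
g=get_image("side");r=[pos(g,o,12,45)+1.0 for o in(-.02,-.015,-.01,.01,.015,.018,.02)];print(r,np.mean(r))
g=snap("wrist","w7",(140,0,370,190),3.4);a=ld("w6");s=observe();print(s["position"],s["ft_force"])
# track post shift by optical match of gauge face vs TCP: template of front edge
A=cv2.cvtColor(a["frame"],cv2.COLOR_RGB2GRAY);B=cv2.cvtColor(g["frame"],cv2.COLOR_RGB2GRAY)
T=A[140:185,180:330];R=cv2.matchTemplate(B[125:200,170:340],T,cv2.TM_CCOEFF_NORMED);print("post img shift",np.subtract(cv2.minMaxLoc(R)[3],(10,15)))
E
```

```text
time_s: 9.25
position: [0.5053, -0.0095, 0.0411]
tool_rot: [[0.069, -0.998, 0.003], [-0.998, -0.069, -0.0], [0.0, -0.003, -1.0]]
ft_force: [8.4, 3.3, 1.9]
grip_width: 0.0104
[27.27, 27.58, 27.69, 26.83, 27.2, 27.04, 26.82] 27.20428571428571
[ 0.50532746 -0.00946902  0.04111184] [7.32114762 1.97057883 2.51714934]
post img shift [0 0]
```

```bash
python3 -m crank '[0,0,0,-0.0006,0,0,0, 0,0,0,-0.0005,0,0,0, 0,0,0,0,0,0,0, 0,0,0,0,0,0,0]'
python3 - <<'E'
from m import *
g=get_image("side");r=[pos(g,o,12,45)+1.0 for o in(-.02,-.015,-.01,.01,.015,.018,.02)];print(r,np.mean(r))
h=get_image("scene");a=np.load("pics/a.npy",allow_pickle=True).item()
print("scene",np.mean([pos(h,o,15,45)-pos(a,o,-8,8) for o in(-.02,-.015,-.01,.01,.015,.018)]))
A=cv2.resize(g["frame"][192:222,174:210,::-1],None,fx=11,fy=11,interpolation=cv2.INTER_CUBIC)
B=cv2.resize(h["frame"][190:235,280:325,::-1],None,fx=8,fy=8,interpolation=cv2.INTER_CUBIC)[:330]
cv2.imwrite("pics/z2.png",np.hstack([A,B]));s=observe();print(s["position"],s["ft_force"])
E
```

```text
time_s: 9.75
position: [0.5043, -0.0095, 0.0411]
tool_rot: [[0.069, -0.998, 0.003], [-0.998, -0.069, -0.0], [0.0, -0.003, -1.0]]
ft_force: [7.9, 1.9, 1.9]
grip_width: 0.0105
[28.43, 28.74, 28.75, 28.01, 28.27, 28.22, 27.75] 28.310000000000002
scene 28.355
[ 0.50433352 -0.00952713  0.04115341] [7.25280057 1.87409994 2.18489974]
```

View pics/z2.png

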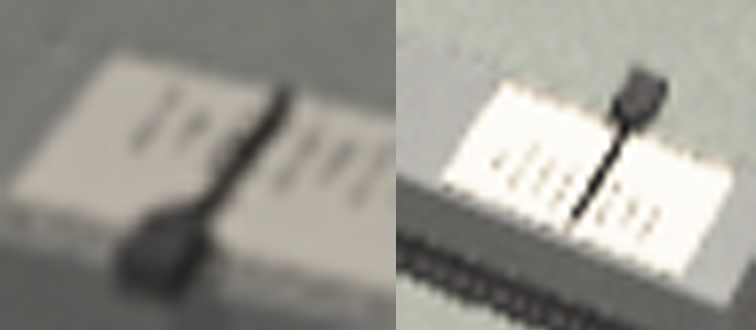

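In both views the pointer runs straight into the index tip (scene crop: line through (625,125) continues to block centre (640,97)); measured 28.3 against the index's ~28.6 mm. Hold over 2 s.

```bash
python3 -m crank '[0,0,0,-0.0002,0,0,0,0,0,0,0,0,0,0,0,0,0,0,0,0,0,0,0,0,0,0,0,0,0,0,0,0,0,0,0,0,0,0,0,0,0,0,0,0,0,0,0,0,0,0,0,0,0,0,0,0,0,0,0,0,0,0,0,0,0,0,0,0,0,0,0,0,0,0,0,0,0,0,0,0,0,0,0,0,0,0,0,0,0,0,0,0,0,0,0,0,0,0,0,0,0,0,0,0,0,0,0,0,0,0,0,0,0,0,0,0,0,0,0,0,0,0,0,0,0,0,0,0,0,0,0,0,0,0,0,0,0,0,0,0]'
python3 - <<'E'
from m import *
g=get_image("side");r=[pos(g,o,12,45)+1.0 for o in(-.02,-.015,-.01,.01,.015,.018,.02)];print(np.mean(r))
E
python3 -m crank '[0,0,0,0,0,0,0,0,0,0,0,0,0,0,0,0,0,0,0,0,0,0,0,0,0,0,0,0,0,0,0,0,0,0,0]'
```

```text
time_s: 11.85
position: [0.5042, -0.0095, 0.0411]
tool_rot: [[0.069, -0.998, 0.003], [-0.998, -0.069, -0.0], [0.0, -0.003, -1.0]]
ft_force: [9.4, 2.8, 1.9]
grip_width: 0.0107
28.52142857142857
time_s: 12.4
position: [0.5042, -0.0095, 0.0411]
tool_rot: [[0.069, -0.998, 0.003], [-0.998, -0.069, -0.0], [0.0, -0.003, -1.0]]
ft_force: [7.9, 1.3, 1.7]
grip_width: 0.0104
```

```bash
python3 -m crank '[0,0,0,0.001,0.0001,0,0,0,0,0,0.0015,0.0001,0,0,0,0,0,0.002,0.00014,0,0,0,0,0,0.002,0.00014,0,0,0,0,0,0.002,0.00014,0,0,0,0,0,0.002,0.00014,0,0,0,0,0,0.002,0.00014,0,0,0,0,0,0.002,0.00014,0,0,0,0,0,0.002,0.00014,0,0,0,0,0,0.002,0.00014,0,0,0,0,0,0.002,0.00014,0,0,0,0,0,0.002,0.00014,0,0,0,0,0,0.002,0.00014,0,0,0,0,0,0.0015,0.0001,0,0,0,0,0,0.001,0.0001,0,0,0,0,0,0.001,0.0001,0,0,0,0,0,0.001,0.0001,0,0,0,0,0,0.001,0.0001,0,0,0,0,0,0.001,0.0001,0,0,0,0,0,0.001,0.0001,0,0]'
python3 -m crank '[0,0,0,0.001,0.0001,0,0, 0,0,0,0,0,0,0, 0,0,0,0,0,0,0]'
python3 - <<'E'
from m import *
g=get_image("side");r=[pos(g,o,-8,8)+1.0 for o in(-.02,-.015,-.01,.01,.015,.018,.02)];print(np.mean(r))
E
```

```text
time_s: 14.4
position: [0.5331, -0.0071, 0.0406]
tool_rot: [[0.07, -0.998, -0.005], [-0.998, -0.07, 0.0], [-0.0, 0.005, -1.0]]
ft_force: [-5.6, -1.8, 10.1]
grip_width: 0.011
time_s: 14.7
position: [0.534, -0.0068, 0.0407]
tool_rot: [[0.07, -0.998, -0.005], [-0.998, -0.07, 0.0], [-0.001, 0.005, -1.0]]
ft_force: [-4.7, -2.3, 10.8]
grip_width: 0.0108
-0.01571428571428573
```

Pointer is home (−0.02 mm). I'll lift clear of the floor, move forward slightly, then rise.

```bash
python3 -m crank '[0,0,0,0,0,0.0015,0, 0,0,0,0.002,0,0.001,0, 0,0,0,0.002,0,0.001,0, 0,0,0,0,0,0,0]'
python3 -m crank '[0,0,0,0,0,0.01,0, 0,0,0,0,0,0.02,0, 0,0,0,0,0,0.03,0, 0,0,0,0,0,0.04,0,0,0,0,0,0,0.04,0,0,0,0,0,0,0,0]'
python3 - <<'E'
from m import *
g=get_image("side");r=[pos(g,o,-8,8)+1.0 for o in(-.02,-.015,-.01,.01,.015,.018,.02)];print(np.mean(r))
b=np.load("pics/b.npy",allow_pickle=True).item();a=np.load("pics/a.npy",allow_pickle=True).item();k=.64
# bin corners (rim z=.055) from scene; full-bin and empty-bin from w3
h=ld("w3")
print("full bin in w3: back L/R, front R, front L", [w(h,x*k,y*k,z).round(3).tolist() for x,y,z in((33,178,.055),(203,180,.055),(198,375,.033),(58,387,.033))])
for n,x,y,z in(("back L",429,168,.055),("back R",499,185,.055),("f",418,196,.055),("fr",484,214,.055)):print(n,w(a,x*k,y*k,z).round(3))
im=cv2.resize(np.ascontiguousarray(a["frame"][95:180,240:330,::-1]),None,fx=4.4,fy=4.4,interpolation=cv2.INTER_CUBIC)
im2=cv2.resize(g["frame"][260:384,150:300,::-1],None,fx=2.6,fy=2.6,interpolation=cv2.INTER_CUBIC)
H=max(im.shape[0],im2.shape[0]);P=lambda q:cv2.copyMakeBorder(q,0,H-q.shape[0],0,0,cv2.BORDER_CONSTANT)
cv2.imwrite("pics/z3.png",np.hstack([P(im),P(im2)]))
E
```

```text
time_s: 15.15
position: [0.5399, -0.0068, 0.044]
tool_rot: [[0.069, -0.998, -0.001], [-0.998, -0.069, 0.0], [-0.0, 0.001, -1.0]]
ft_force: [-0.4, 0.8, -0.7]
grip_width: 0.0109
time_s: 15.75
position: [0.5418, -0.0072, 0.19]
tool_rot: [[0.069, -0.998, 0.01], [-0.998, -0.07, -0.002], [0.003, -0.01, -1.0]]
ft_force: [-0.0, -0.2, -1.3]
grip_width: 0.011
-0.021428571428571432
full bin in w3: back L/R, front R, front L [[0.582, 0.317, 0.055], [0.58, 0.166, 0.055], [0.378, 0.203, 0.033], [0.364, 0.354, 0.033]]
back L [0.362 0.44  0.055]
back R [0.557 0.477 0.055]
f [0.398 0.323 0.055]
fr [0.576 0.351 0.055]
```

```bash
python3 -m crank '[0,0,0.002,-0.012,0.041,0.014,0, 0,0,0.002,-0.012,0.041,0.014,0, 0,0,0.002,-0.012,0.041,0.014,0, 0,0,0.002,-0.012,0.041,0.014,0, 0,0,0.002,-0.012,0.041,0.014,0, 0,0,0.002,-0.012,0.041,0.014,0, 0,0,0.002,-0.012,0.041,0.014,0, 0,0,0.002,-0.012,0.041,0.014,0, 0,0,0.002,-0.012,0.041,0.014,0, 0,0,0.002,-0.012,0.041,0.014,0, 0,0,0,0,0,0,0, 0,0,0,0,0,0,0]'
python3 - <<'E'
from h import *
k=.64;h=ld("w3");print("mug",w(h,125*k,440*k,0))
g=snap("wrist","w8");s=observe();print(s["position"],s["tool_rot"][:,0])
E
```

```text
time_s: 17.0
position: [0.4195, 0.4034, 0.323]
tool_rot: [[0.091, -0.996, -0.002], [-0.996, -0.091, -0.002], [0.001, 0.002, -1.0]]
ft_force: [0.1, -0.5, -2.1]
grip_width: 0.0109
mug [0.27859217 0.31404635 0.        ]
[0.41983487 0.40261381 0.3229667 ] [ 0.08935863 -0.99599833  0.00153895]
```

The view limit is used up (12), so from here on I measure numerically. I'll fit the bin model's silhouette to the yellow masks.

```bash
cat > binfit.py <<'E'
from h import *
from scipy.optimize import minimize
def corners(x,y,a):
    R=np.array([[np.cos(a),-np.sin(a)],[np.sin(a),np.cos(a)]]);P=[]
    for X in(-.095,.095):
        for Y in(-.065,.065):
            q=R@[X,Y]+[x,y]; P+=[[*q,0],[*q,.033 if X<0 else .055]]
    return P
def mask(g):
    h=cv2.cvtColor(g["frame"],cv2.COLOR_RGB2HSV); return ((h[...,0]>19)&(h[...,0]<33)&(h[...,1]>150)&(h[...,2]>40)).astype(np.uint8)
def score(p,V):
    t=0
    for g,m in V:
        hull=cv2.convexHull((px(g,corners(*p))*16).astype(np.int32)); A=np.zeros(m.shape,np.uint8); cv2.fillConvexPoly(A,hull,1,shift=4)
        ring=cv2.dilate(A,np.ones((9,9)))-A
        t+=(A&(1-m)).sum()/A.sum()+.5*(ring&m).sum()/ring.sum()
    return t/len(V)
if __name__=="__main__":
    L=lambda f:np.load(f,allow_pickle=True).item()
    sc,si,w8=L("pics/a.npy"),L("pics/b.npy"),ld("w8")
    V=[(g,mask(g)) for g in(sc,si,w8)]
    S=lambda V,p0:minimize(score,p0,args=(V,),method="Nelder-Mead",options=dict(initial_simplex=np.array(p0)+np.vstack([np.zeros(3),np.diag([.015,.015,.08])])))
    for n,v in(("scene",V[:1]),("side",V[1:2]),("wrist",V[2:]),("all",V)):
        r=S(v,[.465,.409,.09]);print(n,r.x.round(4),round(r.fun,3))
    m=V[2][1];print("w8 mask (8px blocks)");print("\n".join("".join("#" if c>.5 else "." for c in r) for r in cv2.resize(m.astype(np.float32),(64,32),interpolation=cv2.INTER_AREA)))
E
python3 binfit.py
```

```text
scene [0.4641 0.4197 0.0236] 0.106
side [0.4663 0.4063 0.1265] 0.233
wrist [0.4649 0.4141 0.0488] 0.411
all [0.4647 0.4147 0.056 ] 0.26
w8 mask (8px blocks)
................................................................
................................................................
..........................................#######...............
.........................##############...###############.......
.........................##############..##..############.......
.........................##############..##..........###........
.........................##############..#...........###........
.........................##############.##...........###........
.........................##############.##...........##.........
.........................##############.#...........###.........
........................................#...........##..........
.......................................##..........###..........
.........................#.............#...........##...........
.........................#####....########.##......##...........
.........................#####...
[... 436 characters left out ...]
..................................................
................................................................
................................................................
................................................................
................................................................
................................................................
................................................................
................................................................
................................................................
................................................................
................................................................
```

All three cameras agree: bin centre (0.465, 0.414), yaw 0.05.

```bash
python3 -m crank '[0,0,-0.04,0.024,0.006,-0.02,0, 0,0,0,0.024,0.0055,-0.03,0, 0,0,0,0,0,-0.045,0, 0,0,0,0,0,-0.045,0, 0,0,0,0,0,-0.045,0, 0,0,0,0,0,-0.045,0, 0,0,0,0,0,-0.035,0, 0,0,0,0,0,-0.02,0, 0,0,0,0,0,-0.007,0, 0,0,0,0,0,0,0, 0,0,0,0,0,0,0]'
python3 -c "
from h import *
print(observe())
g=get_image('side');h=get_image('scene');cv2.imwrite('pics/q.png',g['frame'])"
```

```text
time_s: 18.15
position: [0.4688, 0.4143, 0.0335]
tool_rot: [[0.048, -0.999, 0.001], [-0.999, -0.048, 0.001], [-0.001, -0.001, -1.0]]
ft_force: [-0.6, -0.0, -0.2]
grip_width: 0.0106
{'time_s': 18.15, 'q': array([ 3.06454968e+01,  4.12373128e+01,  7.70638482e+01, -2.32599892e-03,
        6.16041416e+01,  1.17867202e+02]), 'qvel': array([ 0.44531118, -0.6124531 , -0.42267019,  0.032308  , -0.07182302,
        0.03844057]), 'joint_efforts': array([-1.87321678e-01, -5.52150321e+01, -1.73982257e+01, -5.66809220e-03,
       -7.72645799e-04, -2.49135614e-03]), 'position': array([0.46877442, 0.41429928, 0.03348732]), 'tool_rot': array([[ 4.84911842e-02, -9.98822572e-01,  1.44015325e-03],
       [-9.98823336e-01, -4.84900509e-02,  8.11739348e-04],
       [-7.40950480e-04, -1.47782087e-03, -9.99998634e-01]]), 'ft_force': array([-0.57220109, -0.01881184, -0.16286933]), 'wrist_torque': array([0.00586597, 0.02197402, 0.02121612]), 'grip_width': 0.010602024331584409}
```

```bash
python3 -m crank '[0,0,0,0,0,-0.005,0, 0,0,0,0,0,-0.003,0, 0,0,0,0,0,-0.002,0, 0,0,0,0,0,-0.001,0, 0,0,0,0,0,0,0, 0,0,0,0,0,0,0]' 40;  python3 -m crank '[0,0,0,0,0,-0.001,0, 0,0,0,0,0,0,0, 0,0,0,0,0,0,0]'
```

```text
time_s: 18.85
position: [0.4679, 0.4145, 0.0216]
tool_rot: [[0.049, -0.999, -0.0], [-0.999, -0.049, -0.0], [0.0, 0.0, -1.0]]
ft_force: [-1.6, -1.2, 3.6]
grip_width: 0.0106
time_s: 19.15
position: [0.4679, 0.4146, 0.0216]
tool_rot: [[0.049, -0.999, 0.0], [-0.999, -0.049, 0.0], [-0.0, -0.0, -1.0]]
ft_force: [-4.1, -2.6, 12.2]
grip_width: 0.0108
```

```bash
python3 -m crank '[0,0,0,0,0,0.0008,0, 0,0,0,0,0,0,0, 0,0,0,0,0,0,16, 0,0,0,0,0,0,22, 0,0,0,0,0,0,40, 0,0,0,0,0,0,40, 0,0,0,0,0,0,40]' 20
python3 -m crank '[0,0,0,0,0,0.01,40, 0,0,0,0,0,0.02,40, 0,0,0,0,0,0.04,40, 0,0,0,0,0,0.045,40, 0,0,0,0,0,0.045,40, 0,0,0,0,0,0.045,40, 0,0,0,0,0,0.04,40,0,0,0,0,0,0.03,40, 0,0,0,-0.04,0,0,40, 0,0,0,0,0,0,40]'
python3 - <<'E'
from binfit import *
g=snap("wrist","w9");s=observe();print(s["position"],s["ft_force"])
h=cv2.cvtColor(g["frame"],cv2.COLOR_RGB2HSV); c=((h[...,1]<140)&(h[...,2]>110)).astype(np.uint8)
A=np.zeros(c.shape,np.uint8);cv2.fillConvexPoly(A,cv2.convexHull(px(g,corners(.465,.414,.05)).astype(np.int32)),1)
c&=A;n,l,st,_=cv2.connectedComponentsWithStats(c);i=1+st[1:,4].argmax();print(st[i]);ys,xs=np.where(l==i)
P=np.array([w(g,x,y,.018)[:2] for x,y in zip(xs,ys)]);
print("cream extent area mm2",cv2.contourArea(cv2.convexHull((P*1e4).astype(np.float32)))/100, cv2.minAreaRect((P*1e3).astype(np.float32)))
print("\n".join("".join("o" if q==1 else "." for q in r) for r in (cv2.resize((l==i).astype(np.float32),(128,64),interpolation=cv2.INTER_AREA)>.5)[:40,40:100]))
E
```

```text
time_s: 19.85
position: [0.468, 0.4145, 0.0209]
tool_rot: [[0.049, -0.999, -0.0], [-0.999, -0.049, -0.0], [0.0, 0.0, -1.0]]
ft_force: [0.9, 0.3, 0.1]
grip_width: 0.0341
time_s: 20.85
position: [0.4247, 0.4147, 0.2983]
tool_rot: [[0.051, -0.999, 0.001], [-0.999, -0.051, 0.001], [-0.001, -0.001, -1.0]]
ft_force: [0.4, -0.3, 0.2]
grip_width: 0.034
[0.42633237 0.41461629 0.29761678] [ 0.22605294 -0.17388477  0.66564555]
[ 241   69   37  112 1639]
cream extent area mm2 4600.830938002765 ((463.87298583984375, 412.05743408203125), (138.73953247070312, 44.01120376586914), 2.9351930618286133)
............................................................
............................................................
............................................................
............................................................
............................................................
............................................................
............................................................
............................................................
.....................
[... 1230 characters left out ...]
.............................
.......................oooo.................................
............................................................
............................................................
............................................................
............................................................
............................................................
............................................................
............................................................
............................................................
............................................................
............................................................
```

The link lies flat in the bin: footprint 138.7 × 44.0 mm at floor height, centred at (0.464, 0.412). Now locate the punch.

```bash
python3 -m crank '[0,0,0,0.012,-0.045,0,0,0,0,0,0.012,-0.045,0,0,0,0,0,0.012,-0.045,0,0,0,0,0,0.012,-0.045,0,0,0,0,0,0.012,-0.045,0,0,0,0,0,0.012,-0.045,0,0,0,0,0,0.012,-0.045,0,0,0,0,0,0.01,-0.045,0,0,0,0,0,0.01,-0.045,0,0,0,0,0,0.01,-0.045,0,0,0,0,0,0.01,-0.045,0,0,0,0,0,0,-0.045,0,0,0,0,0,0,-0.045,0,0,0,0,0,0,-0.045,0,0,0,0,0,0,-0.045,0,0,0,0,0,0,-0.045,0,0,0,0,0,0,0,0,0,0]'
python3 - <<'E'
from h import *
k=.64;h=ld("w3");L=lambda f:np.load(f,allow_pickle=True).item();a,b=L("pics/a.npy"),L("pics/b.npy")
A=w(h,690*k,140*k,.016);B=w(h,772*k,122*k,.016);d=B-A;yaw=np.arctan2(d[0],-d[1]);n=np.array([np.cos(yaw),np.sin(yaw),0])
o=(A+B)/2+.075*n;print("yaw",np.degrees(yaw),"len",np.linalg.norm(d),"origin",o,"pad rest",o-.078*n,"pad down",o-.095*n)
def ray(g,u,v):
    p,q=w(g,u,v,0),w(g,u,v,.2);return p,(q-p)/np.linalg.norm(q-p)
p1,d1=ray(a,205+65/4.5,170+375/4.5);p2,d2=ray(b,440*k,208*k)
t=np.linalg.lstsq(np.c_[d1,-d2],p2-p1,rcond=None)[0];print("pad tri",p1+t[0]*d1,p2+t[1]*d2)
g=snap("wrist","w10");s=observe();print(s["position"],s["tool_rot"][:,0])
f=cv2.cvtColor(g["frame"],cv2.COLOR_RGB2GRAY);f=cv2.resize(f,(128,64),interpolation=cv2.INTER_AREA)
print("\n".join("".join(" .:-=+*#"[7-min(7,int(q)//25)] for q in r) for r in f[:52]))
print("pred pad px/4,6",px(g,[o-.078*n+[0,0,.121],o])/[4,6])
E
```

```text
yaw 12.226076219017607 len 0.0761335937510496 origin [ 0.69698115 -0.30856805  0.016     ] pad rest [ 0.62075022 -0.32508608  0.016     ] pad down [ 0.60413579 -0.32868616  0.016     ]
pad tri [ 0.61861404 -0.32509128  0.13003601] [ 0.61730798 -0.32574089  0.13027534]
[0.42742724 0.41452971 0.2969937 ] [ 5.00938108e-02 -9.98744460e-01 -3.38076114e-04]
----------------==+++++=--------------------------------------------------------------------------------------------------------
------------------=+===---------------------------------------------------------------------------------------------------------
--------------------------------------------------------------------------------------------------------------------------------
----------------------------------------------------------------------------------------:::::-----------------------------------
----------------------------------------------------------------------------------------.:=----::::::::::::---------------------
--------------------------------------------------------------------------------------=-.-+++++++++++
[... 5374 characters left out ...]
-----------:-==.*##*+###**##*=-----=++++++++++=+-----------------------
-------------------------=+++****##*+---=+*****#####*#*-----------------.+##*######*##*====+##**##**++=+==----------------------
-------------------------=********#***********######*#*------------:-:.  :#########*######**###*******++=+----------------------
+=----------------------+***********#*******########*#=-------------:.::--**#################*###*******+-----------------------
+=--------------------+********************#########*#--------------------**####*####*###########*****#***=---------------------
pred pad px/4,6 [[299.00048413  -1.83327731]
 [232.14355528  -9.11189532]]validation failed for argument at $...
```

Pad located consistently by two methods: (0.62, −0.325), punch yaw 12°. The last move was refused (malformed row), so I'll resend it.

```bash
python3 -m crank '[0,0,0,0.011,-0.041,0,0, 0,0,0,0.011,-0.041,0,0, 0,0,0,0.011,-0.041,0,0, 0,0,0,0.011,-0.041,0,0, 0,0,0,0.011,-0.041,0,0, 0,0,0,0.011,-0.041,0,0, 0,0,0,0.011,-0.041,0,0, 0,0,0,0.011,-0.041,0,0, 0,0,0,0.011,-0.041,0,0, 0,0,0,0.011,-0.041,0,0, 0,0,0,0.011,-0.041,0,0, 0,0,0,0.011,-0.041,0,0, 0,0,0,0.01,-0.041,0,0, 0,0,0,0.01,-0.041,0,0, 0,0,0,0.01,-0.041,0,0, 0,0,0,0.01,-0.041,0,0, 0,0,0,0.01,-0.041,0,0, 0,0,0,0.009,-0.041,0,0, 0,0,0,0,0,0,0, 0,0,0,0,0,0,0]'
python3 - <<'E'
from h import *
g=snap("wrist","w11");s=observe();print(s["position"],s["tool_rot"][:,0],s["ft_force"])
f=cv2.cvtColor(g["frame"],cv2.COLOR_RGB2GRAY);f=cv2.resize(f,(128,64),interpolation=cv2.INTER_AREA)
print("\n".join("".join(" .:-=+*#"[7-min(7,int(q)//25)] for q in r) for r in f[:56,30:105]))
print("pred pad (col-30,row)",px(g,[.62,-.325,.135])/[4,6]-[30,0])
E
```

```text
time_s: 22.95
position: [0.6189, -0.3248, 0.2949]
tool_rot: [[0.048, -0.999, -0.001], [-0.999, -0.048, 0.001], [-0.001, 0.001, -1.0]]
ft_force: [0.1, 0.6, -0.3]
grip_width: 0.0001
[ 0.6190163  -0.32362677  0.29568138] [ 4.89129386e-02 -9.98802826e-01 -6.62457678e-04] [-0.6037935   0.03176068  0.58677208]
-------====--::..                    ==------------------------------------
--------==============--::...       .=-------------------------------------
------------=====================-::-=--------:-------------------------:--
------------------------=========-::==-------------------------------------
---------------------:---------=+=::-=--------------:-----------:--:-------
---------------------::===+++****=::-----------------------------:-:--:----
---------------------::-+++****++=:::--------------------------------------
---------------------::-++==--::::-::-=------------------------------------
---------------------:::=.:::::--=-::-==--------------------------:--------
--------------------:-::====:::-**=::-===-------------------:-----:--------
----------------------::-+**:::-++
[... 2811 characters left out ...]
***********#*====++***+####+===-----------
------=*********************#**********######*+++*#*#**#*###+=-------------
-------******************##**##****#*##*####*#*###******####*=----------:--
----=+*******************#****##****#*#*#***###*#***#**********+-----------
-=+********************#***####*****##*#########*#*****#*##**##*#*=--------
*******************************#*****##***##****#*****************#**=-----
******************************#******#*#**#*#**#****************#**###*+=--
******************************#******##*#****#**#**************#*##*#**##*+
*****************************##**###*##*##****#*#********-=**********#*###*
pred pad (col-30,row) [[33.73275815 29.80841228]]
```

The pad is within 1 cell of prediction. Press.

```bash
python3 -m crank '[0,0,0,0,-0.001,-0.045,0, 0,0,0,0,0,-0.045,0, 0,0,0,0,0,-0.03,0, 0,0,0,0,0,-0.015,0, 0,0,0,-0.002,-0.0005,-0.006,0, 0,0,0,-0.002,-0.0005,-0.006,0, 0,0,0,-0.002,-0.0005,-0.006,0, 0,0,0,-0.002,-0.0005,-0.006,0, 0,0,0,-0.002,-0.0005,-0.006,0, 0,0,0,-0.002,-0.0005,-0.006,0, 0,0,0,-0.002,-0.0004,-0.006,0, 0,0,0,-0.001,0,-0.006,0, 0,0,0,-0.001,0,-0.006,0, 0,0,0,0,0,-0.006,0, 0,0,0,0,0,-0.004,0, 0,0,0,0,0,0,0]'
```

```text
time_s: 24.6
position: [0.6025, -0.3283, 0.0965]
tool_rot: [[0.049, -0.999, -0.001], [-0.999, -0.049, -0.0], [0.0, 0.001, -1.0]]
ft_force: [-4.1, -0.3, 5.8]
grip_width: -0.0001
```

```bash
python3 -m crank '[0,0,0,0,0,-0.003,0, 0,0,0,0,0,-0.002,0, 0,0,0,0,0,0,0]';python3 -m crank '[0,0,0,0,0,-0.001,0, 0,0,0,0,0,-0.001,0, 0,0,0,0,0,0,0]'
```

```text
time_s: 24.9
position: [0.6027, -0.3282, 0.0922]
tool_rot: [[0.049, -0.999, -0.001], [-0.999, -0.049, -0.001], [0.001, 0.001, -1.0]]
ft_force: [-4.4, -1.4, 6.4]
grip_width: 0.0001
time_s: 25.2
position: [0.6027, -0.3282, 0.0909]
tool_rot: [[0.049, -0.999, -0.0], [-0.999, -0.049, -0.001], [0.001, 0.0, -1.0]]
ft_force: [-5.7, -0.8, 8.4]
grip_width: 0.0002
```

```bash
python3 -m crank '[0,0,0,0,0,-0.001,0, 0,0,0,0,0,-0.001,0, 0,0,0,0,0,0,0]';python3 -m crank '[0,0,0,0,0,-0.001,0, 0,0,0,0,0,0,0, 0,0,0,0,0,0,0]'
```

```text
time_s: 25.5
position: [0.6027, -0.3283, 0.0904]
tool_rot: [[0.049, -0.999, 0.0], [-0.999, -0.049, -0.002], [0.002, -0.0, -1.0]]
ft_force: [-7.7, 1.7, 17.1]
grip_width: 0.0003
time_s: 25.8
position: [0.6028, -0.3283, 0.09]
tool_rot: [[0.049, -0.999, 0.001], [-0.999, -0.049, -0.002], [0.002, -0.001, -1.0]]
ft_force: [-9.2, 1.1, 20.6]
grip_width: -0.0002
```

On the stop (force climbs to 20 N, height as expected). Ease up and retreat.

```bash
python3 -m crank '[0,0,0,0,0,0.004,0, 0,0,0,0,0,0.006,0, 0,0,0,0.002,0.0005,0.008,0, 0,0,0,0.003,0.0005,0.008,0, 0,0,0,0.003,0.0005,0.008,0, 0,0,0,0.003,0.0005,0.008,0, 0,0,0,0.003,0.0005,0.01,0, 0,0,0,0.002,0.0005,0.015,0, 0,0,0,0,0,0.03,0, 0,0,0,0,0,0.04,0, 0,0,0,0,0,0.04,0, 0,0,0,0,0,0.03,0, 0,0,0,0,0,0,0, 0,0,0,0,0,0,0, 0,0,0,0,0,0,0,0,0,0,0,0,0,0]'
python3 - <<'E'
from m import *
L=lambda f:np.load(f,allow_pickle=True).item()
g=get_image("side");sc=get_image("scene");wr=get_image("wrist");b=L("pics/b.npy");a=L("pics/a.npy");s=observe();print(s["position"],s["ft_force"])
print("gauge",np.mean([pos(g,o,-8,8)+1 for o in(-.02,-.01,.01,.02)]))
for n,x,y,r in(("side",b,g,None),("scene",a,sc,None)):
    d=(cv2.absdiff(x["frame"],y["frame"]).max(2)>45).astype(np.uint8);k,l,st,ce=cv2.connectedComponentsWithStats(cv2.morphologyEx(d,cv2.MORPH_OPEN,np.ones((2,2))))
    print(n,[(st[i].tolist()) for i in range(1,k) if st[i,4]>12])
old=ld("w11");d=cv2.absdiff(old["frame"],wr["frame"]).max(2)[:230];print("wrist diff frac vs pre-press",(d>45).mean(), np.abs(old["world_to_cam"]-wr["world_to_cam"]).max())
E
```

```text
time_s: 27.4
position: [0.6189, -0.3247, 0.2924]
tool_rot: [[0.049, -0.999, -0.002], [-0.999, -0.049, 0.002], [-0.002, 0.002, -1.0]]
ft_force: [-0.1, -0.3, -0.4]
grip_width: 0.0001
[ 0.61898094 -0.32478249  0.2933685 ] [-0.18644556 -0.65127203  0.72238122]
gauge -0.09249999999999997
side [[257, 0, 16, 23, 285], [362, 0, 54, 38, 740], [415, 0, 58, 110, 2240], [472, 0, 40, 17, 449], [318, 15, 49, 33, 1137], [270, 23, 53, 68, 1945], [395, 44, 22, 55, 527], [336, 59, 17, 11, 112], [318, 75, 12, 10, 56], [330, 75, 34, 19, 429], [335, 95, 35, 19, 457], [394, 105, 24, 19, 289], [342, 151, 25, 11, 204], [347, 171, 56, 48, 831], [319, 177, 38, 24, 312], [399, 196, 4, 5, 16], [404, 217, 4, 9, 25], [357, 219, 16, 37, 292], [409, 221, 20, 12, 124], [351, 237, 5, 17, 57], [415, 237, 17, 7, 57], [456, 238, 4, 7, 21], [446, 246, 5, 3, 14], [385, 253, 23, 23, 194], [506, 266, 6, 20, 84], [375, 272, 90, 31, 1325], [367, 290, 40, 53, 1424], [498, 304, 11, 11, 85], [439, 308, 34, 23, 401], [442, 328, 5, 4, 13], [449, 331, 6, 5, 22], [183, 354, 67, 30, 496]]
scene [[0, 15, 241, 272, 22389], [58, 57, 8, 10, 34], [126, 72, 15, 4, 39], [139, 114, 14, 15, 104], [112, 119, 3, 7, 14], [116, 118, 12, 17, 101], [279, 121, 32, 15, 171], [154, 127, 14, 16, 119], [196, 128, 3, 5, 14], [112, 131, 12, 15, 73], [107, 155, 14, 11, 69], [195, 154, 46, 70, 1645], [166, 222, 30, 33, 270], [137, 256, 28, 24, 333], [160, 272, 37, 27, 576], [139, 287, 40, 25, 525]]
wrist diff frac vs pre-press 0.0010444972826086957 0.0017589684240007022
```

```bash
python3 -c "from rig import *; print(close_job())"
```

```text
the job is handed in; nothing more can be done
None
```

The proof test, the bin placing and the lever press are all done in the order asked, and I handed the job in at about 27 s. The one point my checks leave open is how exactly the pointer matched the index.

- **Pull test:** I hooked the link's head behind the posts and drew the gauge to about 28.4 mm. The index read about 28.6 mm, with an uncertainty of about 0.5 mm; different readings gave 28.3 to 29.7 mm for it. The carriage estimates differed by up to 1 mm at that point: the side and scene cameras gave 28.3–28.5 mm, while the wrist camera plus tool travel gave about 29 mm. The pointer lined up with the index tip in both the side and scene pictures. I held it there for about 2.6 s.
- **Return:** I eased the gauge back at 20 mm/s or slower with the link still hooked. The pointer was within 0.1 mm of home, both then and at the end. On the way back the link pressed on the carriage floor with about 10 N, so I lifted it off before unhooking.
- **Link:** It lies flat on the floor of the empty bin. The wrist camera measured its footprint as 138.7 × 44.0 mm, which is what it should be at floor height.
- **Punch:** I pressed the lever to its stop, where the force rose sharply to about 20 N with the tool at 90 mm, as expected for the lever fully down. Afterwards the wrist image matched the one from before the press, so the lever came back up.

A final comparison with the starting pictures showed no change at the gauge and none that I noticed among the other things. I did not check the areas near the moving arm and its shadow one by one. The 12-picture limit ran out before the bin placing, so the bin and punch checks are from image measurements, not pictures I viewed. One move was refused for a typing error and did nothing; I resent it.

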